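Lock a drawer front into the squaring jig with its two cam levers

ROBOT

A 6-joint arm with a two-finger parallel gripper is mounted at the origin on the work surface. World frame = base frame: x ahead of the robot, y to its left, z up, the work surface at z = 0. Lengths are in m, angles in rad, forces in N, time in s.
With the tool pointing down it reaches from about 0.225 to 0.875 m from the base axis. Payload 3.4 kg.
Tool frame: the origin (TCP) lies at the very end of the fingers, on their centre line; the grasp point (between the pads) lies behind it (manip.grasp_offset is the z of the grasp point in the tool frame, in m); z points along the fingers, y is the line along which they close (so a half turn about z gives the same grasp; the last joint's range is limited). The gripper opens to 85 mm and grips with 20 to 120 N. Pads are 22 mm wide; open, the fingers measure 114 mm over their backs; the gripper's body (76 mm by 85 mm) begins 54 mm behind the grasp point. The pads swing forward as they close: fully open they stand 13 mm farther back than shut.
Start: joints at [1.051, 0.276, 1.505, -0, 1.361, -0.121], TCP at [0.223, 0.53, 0.231] pointing down, gripper open.
Joint ranges: [-2.89, 2.89], [-0.75, 2.08], [0.22, 2.7], [-1.18, 4.32], [0.11, 2.71], [-2.7, 2.7]. Speed limits (rad/s): [2.57, 2.57, 3.14, 3.14, 3.14, 3.14].

INTERFACE

Orientations are given as a unit quaternion [w, x, y, z].
In Python, from rig import manip gives the robot as it stands.
- The arm moves only by the shell command python3 -m pendant 'ROWS' [FORCE]. ROWS is JSON, a list of rows, each an object of numbers: "dx", "dy", "dz": the shift along the tool's x, y, z in m; "rx", "ry", "rz": the turn, a rotation vector about the tool's x, y, z in degrees; "hand": the finger opening in m, from 0 to 0.0854. In form: [{"dx": .., "dy": .., "dz": .., "rx": .., "ry": .., "rz": .., "hand": ..}, ...]. A call has 1 to 12 rows; each row shifts and turns the commanded pose from where the row before left it, along the tool's axes as they then stand; what a row does not reach is not made up. A row lasts 1/12 s, in which the tool goes at most 41.7 mm and 7.16 degrees, less where a joint would pass 70% of its speed; a pose out of reach is approached as far as the arm can. A call is refused whole if a number of a shift passes 0.0417 or a number of a turn 7.16, either way. A call with a gripper value outside its range is refused whole. The fingers move at their own pace and stop on an object; FORCE is the grip in N (left out, the last holds). Time passes only in rows, so rows that do not move let the fingers close. It gives the time, the measured TCP pose, the force, the opening and the grip force at its end, in the units of the state.
- manip.get_state(): the state, without advancing time (a new reading comes with each control period).
- manip.get_image(name): name is "scene" or "top" or "wrist"; returns a dict with "frame" (420x560x3 uint8, red, green, blue), "fx", "fy", "cx", "cy" (pixels), "distortion" ([k1, k2, p1, p2, k3] as OpenCV has them; the pictures are not rectified), "position" and "attitude" of the camera in the world; the wrist camera has in their place "mount" (4x4, takes a point from camera to tool coordinates, whose origin is the TCP and whose axes are the flange's). Camera axes: x right, y up, looking along -z (the intrinsics and any distortion apply to the point x, -y, -z); pixel columns grow to the right and rows downward; lengths in m; the calibration is good to about 2 mm. A picture is of the moment at which its call begins: read the wrist's pose just before it. There is no depth.
- manip.sign_off(): hands the job in; it is judged then, once.
The state is a dict: "clock": time; "qpos": joint angles; "qd": joint speeds; "effort": joint torques, N m; "position": TCP position; "ee_rot": TCP orientation; "contact_force": force on the tool from outside, world axes, zero at the start; "moment": the same for the moment, N m; "width": finger opening in m; "gripper_force": force on a finger pad.
Only numpy, scipy, OpenCV 4.12 (cv2) and the standard library are available. Lean on these libraries where they do the work, as an engineer would, in place of code of your own. Each camera call takes 0.05 s, during which the arm holds its last target. There are 200 camera calls.

TASK

Clamp the cream drawer front squarely in the jig: with a fingertip, push the arm of each of the two cam levers round as far as it will go, until the arm lies along the drawer front by its stop pin, the cam bears tight and the drawer front sits home against both fences. Only push: do not grip the levers or lift the drawer front, leave the other things where they are, and finish with the hand clear.

Things in the scene. Friction and masses are not known exactly. Their poses are not given: they have to be found in the camera images.
- jig: squaring jig fixed to the bench: plywood board 360 x 360 x 18, turned so one corner is towards the robot. Origin: centre of its underside. Two fences, 32 wide, 30 tall, form an L on the two far edges, inner faces at x = 140 (end fence) and y = 140 (side fence). Lever pivots at (-95.6, 60) and (50, -55.6); steel stop pins 8 diameter, 34 tall at (-81, -5) and (-15, -41).
- front: the work: a glued-up cream drawer front, frame with sunken panel, 200 (its x) x 160 (its y) x 20, 0.3 to 0.65 kg, lying loose and flat on the jig board, at the start 3 to 8 mm short of each fence. Origin: centre of its underside, at (40, 60, 18) in the jig's frame when it sits home in the corner of the fences; axes nearly as the jig's.
- end_lever (a joint): angle (rad) of the end cam lever, growing counter-clockwise seen from above: 0 open; 1.833 its stop, the arm parallel to the drawer front's edge by a steel pin. The cam meets the seated drawer front at about 1.65 and squeezes harder from there on. About 2.5 N at the tip turns it, up to 10 N as it tightens; it stays where it is left.
- end_lever_tip (a point): middle of the end lever's arm, 94 mm from its pivot. Dark wood arm 22 wide, 16 thick, its round end 105 from the pivot; underside 38, top 55 above the bench (20 clear over the board). Site x points outward along the arm, z up. At 0 the arm points to the jig's -x turned 15 degrees towards its +y; shut, along the jig's -y.
- end_lever_pivot (a point): axis of the end lever's bolt, at the arm's mid-height (bolt head 63 above the bench). Under the arm and turning with it is the black plastic eccentric cam, round, 48 diameter, 20 thick, that presses the 160 mm end of the drawer front towards the end fence (jig +x).
- side_lever (a joint): angle (rad) of the side cam lever, growing clockwise seen from above: 0 open; 1.833 its stop, the arm parallel to the drawer front's edge by a steel pin. The cam meets the seated drawer front at about 1.65 and squeezes harder from there on. About 2.5 N at the tip turns it, up to 10 N as it tightens; it stays where it is left.
- side_lever_tip (a point): middle of the side lever's arm, 94 mm from its pivot. Dark wood arm 22 wide, 16 thick, its round end 105 from the pivot; underside 38, top 55 above the bench (20 clear over the board). Site x points outward along the arm, z up. At 0 the arm points to the jig's -y turned 15 degrees towards its +x; shut, along the jig's -x.
- side_lever_pivot (a point): axis of the side lever's bolt, at the arm's mid-height (bolt head 63 above the bench). Under the arm and turning with it is the black plastic eccentric cam, round, 48 diameter, 20 thick, that presses the 200 mm side of the drawer front towards the side fence (jig +y).
- clip: bystander: black and grey plastic drawer-runner clip, 58 x 30 x 22, loose on the near corner of the jig board. Leave it alone.
- staples: bystander: brown cardboard box of staples, 90 x 55 x 41, on the bench beside the jig. Leave it alone.
- brush: bystander: flat glue brush, 180 long, lying on the bench beside the jig. Leave it alone.
- hammer: bystander: claw hammer, 280 long, lying on the bench right of the jig. Leave it alone.
- glue: bystander: white glue bottle, 60 diameter, 170 tall, standing on the bench. Leave it alone.
- screwdriver: bystander: screwdriver, 210 long, lying on the bench left of the jig. Leave it alone.
- offcut: bystander: beech offcut 220 x 45 x 18, lying on the bench left of the jig. Leave it alone.

How it is judged:
By the outcome, as a careful person would: the job done as asked, in the order asked, and still so for the second after the job is handed in, with the robot touching nothing.
It also fails if it takes over 54 s, if anything falls off the work surface, if the arm or the gripper's body presses on something with over 40 N, if the wrist force passes 120 N, or if a joint passes its speed limit or range.

## Working session

There is one attempt and no reset: what is moved stays moved. The work goes in short steps, Python scripts to look and compute and a shell command to move; the robot and the scene stay as the last step left them, time stands still between calls to the robot, and variables do not carry over. Pictures are saved under pics/ and viewed, at most 10 in all, crops included, and the job is handed in when it is done.

```bash
mkdir -p pics; python3 - <<'E'
from rig import manip
import cv2
print(manip.get_state())
for n in ("top","scene"):
    d=manip.get_image(n); f=d.pop("frame"); print(n,d)
    cv2.imwrite(f"pics/{n}0.png",cv2.resize(f[:,:,::-1],(800,600),interpolation=cv2.INTER_CUBIC))
E
```

```text
{'clock': 0.0, 'qpos': array([ 1.05098306e+00,  2.76613521e-01,  1.50613209e+00, -2.46468867e-06,
        1.36069241e+00, -1.21001766e-01]), 'qd': array([ 0.00021359,  0.00072511,  0.0014435 , -0.00114757, -0.00120024,
       -0.00028364]), 'effort': array([ 5.71847977e-04, -4.16756880e+01, -2.45796454e+01, -5.62754963e-05,
        1.08721107e-02,  8.58589093e-07]), 'position': array([0.22303056, 0.52941501, 0.23042956]), 'ee_rot': array([-2.89459173e-04,  1.98086557e-01,  9.80184097e-01, -8.76106772e-04]), 'contact_force': array([-0.0224758 ,  0.90734017, -0.24877858]), 'moment': array([-0.03935129,  0.05144276,  0.00621701]), 'gripper_force': 0.0, 'width': 0.0853519692847507}
top {'fx': 495.94184555528136, 'fy': 495.94184555528136, 'cx': 280.52670727752707, 'cy': 206.1314164232403, 'distortion': array([0.02875288, 0.        , 0.        , 0.        , 0.        ]), 'position': array([0.2876476 , 0.00340068, 1.34106131]), 'attitude': array([-0.69678902, -0.0643633 ,  0.07138664,  0.71080685])}
scene {'fx': 410.25306978092846, 'fy': 410.25306978092846, 'cx': 276.3746497771922, 'cy': 204.04628034137602, 'distortion': array([-0.08125409,  0.        ,  0.        ,  0.        ,  0.        ]), 'position': array([1.36744876, 0.02706732, 0.65099045]), 'attitude': array([0.61507456, 0.32267112, 0.32768731, 0.64045895])}
```

View pics/top0.png

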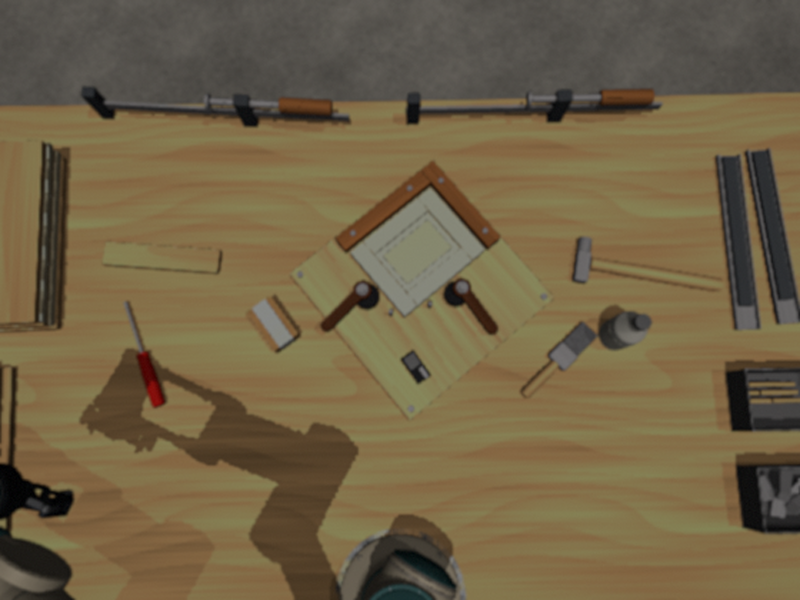

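View pics/scene0.png

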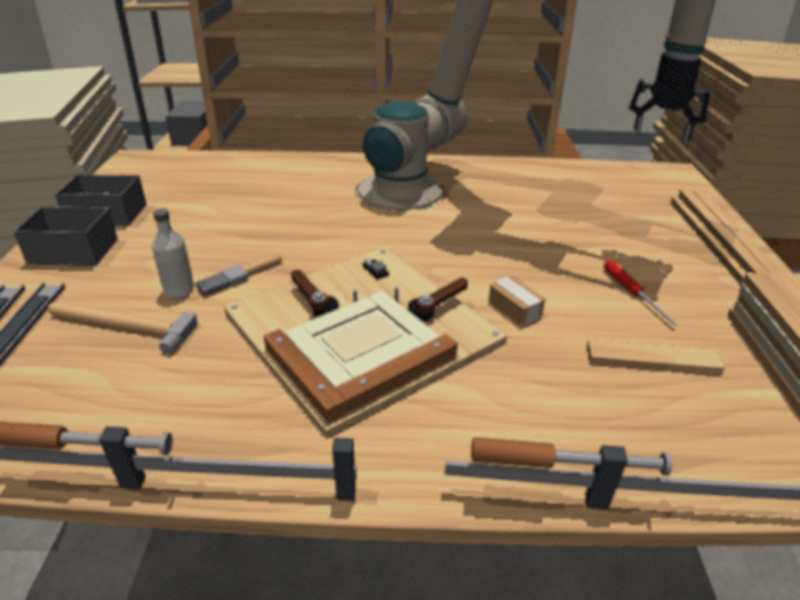

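The top view shows the jig (corners about (291,274), (411,415) and (550,297)), the end lever on the left (pivot (366,294), tip (325,327)) and the side lever on the right (pivot (460,291), tip (494,330)). The clip is at (415,366). I'll enlarge both views to measure.

```bash
python3 - <<'E'
import cv2
# crops in 560x420 px; coords in the file: top x=190+u/4, y=105+v/4 ; scene x=150+u/3.7
a=cv2.imread("pics/top0.png");
from rig import manip
f=manip.get_image("top")["frame"][:,:,::-1]; cv2.imwrite("pics/topc.png",cv2.resize(f[105:300,195:395],(800,780),interpolation=cv2.INTER_CUBIC)[:,:][:600+0] if 0 else cv2.resize(f[108:298,195:395],None,fx=3.15,fy=3.15,interpolation=cv2.INTER_CUBIC))
f=manip.get_image("scene")["frame"][:,:,::-1]; cv2.imwrite("pics/scenec.png",cv2.resize(f[165:310,150:365],None,fx=3.6,fy=3.6,interpolation=cv2.INTER_CUBIC))
E
```

```text
(no output)
```

View pics/topc.png

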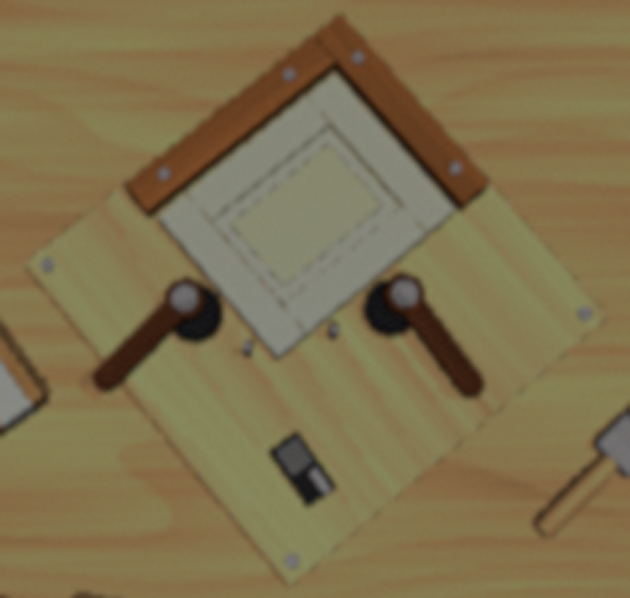

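View pics/scenec.png

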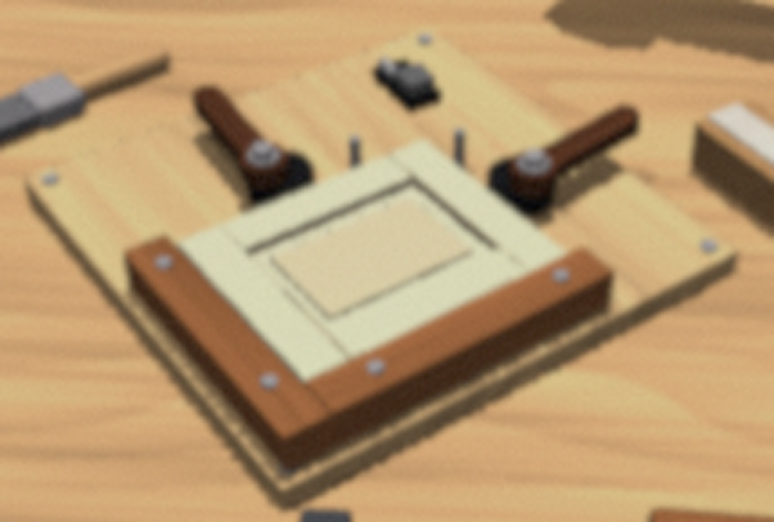

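```bash
cat > h.py <<'E'
import numpy as np, cv2
from rig import manip
from scipy.spatial.transform import Rotation as R
from scipy.optimize import least_squares
def proj(d,P):
    Rc=R.from_quat(d["attitude"],scalar_first=True).as_matrix()
    C=(np.atleast_2d(P)-d["position"])@Rc*[1,-1,-1]
    K=np.array([[d["fx"],0,d["cx"]],[0,d["fy"],d["cy"]],[0,0,1]])
    return cv2.projectPoints(C,np.zeros(3),np.zeros(3),K,d["distortion"])[0][:,0]
def ground(d,uv,z):
    return least_squares(lambda q:(proj(d,[[q[0],q[1],z]])[0]-uv),[.4,0]).x
def toW(p,P):
    P=np.atleast_2d(P).astype(float)/1000; c,s=np.cos(p[2]),np.sin(p[2])
    return np.c_[p[0]+c*P[:,0]-s*P[:,1],p[1]+s*P[:,0]+c*P[:,1],P[:,2]]
E
python3 - <<'E'
from h import *
T=manip.get_image("top");S=manip.get_image("scene")
t=lambda u:(np.array(u)+.5)/3.15-.5+[195,108]
s=lambda u:(np.array(u)+.5)/3.6-.5+[150,165]
obs=[(T,t((27,266)),(-180,180,18)),(T,t((290,583)),(-180,-180,18)),(T,t((605,318)),(180,-180,18)),(T,t((340,15)),(172,172,48)),
(T,t((185,297)),(-95.6,60,63)),(T,t((405,292)),(50,-55.6,63)),
(S,s((30,182)),(180,-180,18)),(S,s((735,256)),(-180,180,18)),(S,s((263,153)),(50,-55.6,63)),(S,s((534,160)),(-95.6,60,63)),(S,s((286,482)),(180,180,18))]
def f(p): return np.concatenate([proj(d,toW(p,P))[0]-uv for d,uv,P in obs])
r=least_squares(f,[.45,0,-.8+1.57-1.57],loss="soft_l1")
p=r.x;print(p,np.degrees(p[2]));print(f(p).reshape(-1,2).round(1))
np.save("jig.npy",p)
c,sn=np.cos(p[2]),np.sin(p[2])
for n,uv,z in [("clip",(302,468),.04),("endtip",(98,383),.05),("sidetip",(478,392),.05),("pinE",(248,350),.05),("frontL",(160,213),.038),("frontNear",(278,357),.038),("frontR",(452,210),.038),("frontFar",(337,70),.038)]:
    w=ground(T,t(uv),z)-p[:2]; print(n,(1000*np.array([c*w[0]+sn*w[1],-sn*w[0]+c*w[1]])).round(1))
print(manip.grasp_offset)
E
```

```text
[ 0.56195617 -0.05272543 -0.89753104] -51.42474035200689
[[-1.  -0.8]
 [ 0.1  1.6]
 [ 1.8 -0.3]
 [ 0.5 -0.9]
 [-0.1 -0.1]
 [ 0.7 -0. ]
 [-1.3 -0.8]
 [ 2.2 -1.3]
 [ 0.7 -1.3]
 [ 0.8 -1.2]
 [-0.2  2.8]]
clip [-110.2 -110.9]
endtip [-196.3   51.5]
sidetip [  42.6 -156.6]
pinE [-82.4  -6.8]
frontL [-63.3 135.1]
frontNear [-65.5 -26. ]
frontR [131.9 -23.2]
frontFar [137.3 136.5]
-0.0187
```

The jig is turned −51.4°. The levers start about 20° into their travel. I'll close the fingers, align the tool with the jig and compute waypoints.

```bash
python3 -m pendant '[{"hand":0,"rz":7.15},{"hand":0,"rz":7.15},{"hand":0,"rz":7.15},{"hand":0,"rz":7.15},{"hand":0},{"hand":0},{"hand":0},{"hand":0}]' 20
cat >> h.py <<'E'
p=np.load("jig.npy")
def injig(w):
    c,s=np.cos(p[2]),np.sin(p[2]);w=np.asarray(w)[:2]-p[:2]
    return 1000*np.array([c*w[0]+s*w[1],-s*w[0]+c*w[1]])
def finger(lev,deg,gap=0,r=80):
    if lev=="end": a=np.radians(165+deg);n=np.array([-np.sin(a),np.cos(a)]);pv=[-95.6,60]
    else: a=np.radians(-75-deg);n=np.array([np.sin(a),-np.cos(a)]);pv=[50,-55.6]
    return np.array(pv)+r*np.array([np.cos(a),np.sin(a)])-n*(gap+11+11*abs(n[0])+14.5*abs(n[1]))
def where():
    s=manip.get_state();j=injig(s["position"])
    rm=R.from_quat(s["ee_rot"],scalar_first=True).as_matrix()
    c,sn=np.cos(p[2]),np.sin(p[2]);fj=s["contact_force"]
    print("t%.2f jig"%s["clock"],j.round(1),"z%.1f"%(1000*s["position"][2]),"F jig",np.round([c*fj[0]+sn*fj[1],-sn*fj[0]+c*fj[1],fj[2]],1),"w%.4f"%s["width"])
    return j,rm
E
python3 - <<'E'
from h import *
j,rm=where();c,s=np.cos(p[2]),np.sin(p[2])
print("toolx,y in jig",(np.array([[c,s],[-s,c]])@rm[:2,:2]).round(3))
for l in("end","side"):
    for d in (20,): print(l,"start",finger(l,d,18).round(1))
    f=np.array([finger(l,d) for d in range(10,111,10)])
    print(f.round(1).tolist()); print("dx,dy",(np.diff(f,axis=0)*[-1,1]).round(1).tolist())
E
```

```text
t0.30 jig [-666.6   98.4] z231.0 F jig [ 1.7  0.1 -0. ] w0.0855
toolx,y in jig [[-0.878 -0.478]
 [-0.478  0.878]]
end start [-179.2   97.3]
[[-173.0, 93.3], [-177.6, 79.3], [-180.1, 66.2], [-180.3, 52.3], [-177.9, 38.0], [-172.7, 24.0], [-164.7, 10.7], [-154.0, -1.1], [-140.8, -10.7], [-125.7, -17.7], [-111.8, -21.7]]
dx,dy [[4.6, -13.9], [2.5, -13.1], [0.2, -13.9], [-2.4, -14.3], [-5.2, -14.1], [-8.0, -13.2], [-10.7, -11.8], [-13.1, -9.7], [-15.1, -7.0], [-13.9, -4.0]]
side start [  84.1 -138.9]
[[80.1, -133.3], [66.2, -137.3], [53.8, -139.4], [40.7, -139.6], [27.3, -137.4], [14.0, -132.7], [1.2, -125.4], [-10.3, -115.5], [-20.1, -103.2], [-27.4, -88.9], [-32.0, -74.9]]
dx,dy [[13.9, -4.0], [12.4, -2.1], [13.1, -0.1], [13.4, 2.2], [13.4, 4.7], [12.8, 7.3], [11.5, 9.9], [9.7, 12.3], [7.3, 14.3], [4.6, 13.9]]invalid input
```

```bash
python3 -m pendant '[{"dx":0,"dy":0,"dz":0,"rx":0,"ry":0,"rz":7.1,"hand":0},{"dx":0,"dy":0,"dz":0,"rx":0,"ry":0,"rz":7.1,"hand":0},{"dx":0,"dy":0,"dz":0,"rx":0,"ry":0,"rz":7.1,"hand":0},{"dx":0,"dy":0,"dz":0,"rx":0,"ry":0,"rz":7.1,"hand":0}]'
```

```text
clock: 0.63
position: [0.2232, 0.5299, 0.2312]
ee_rot: [-0.0, 0.435, 0.9, -0.0]
contact_force: [-0.6, -0.0, -0.5]
width: 0.039
gripper_force: 0.0
```

```bash
python3 -m pendant '[{"dx":-0.041},{"dx":-0.041},{"dx":-0.041},{"dx":-0.041},{"dx":-0.041},{"dx":-0.041},{"dx":-0.041},{"dx":-0.041},{"dx":-0.041},{"dx":-0.041},{"dx":-0.041},{"dx":-0.036}]'; python3 -c "
from h import *
j,rm=where();c,s=np.cos(p[2]),np.sin(p[2])
print((np.array([[c,s],[-s,c]])@rm[:2,:2]).round(3))"
```

```text
t0.63 jig [-666.7   98.5] z231.2 F jig [-0.3 -0.5 -0.5] w0.0390
[[-1.     0.003]
 [ 0.003  1.   ]]invalid input
```

```bash
python3 -m pendant '[{"dx":-0.041,"dy":0,"dz":0,"rx":0,"ry":0,"rz":0,"hand":0},{"dx":-0.041,"dy":0,"dz":0,"rx":0,"ry":0,"rz":0,"hand":0},{"dx":-0.041,"dy":0,"dz":0,"rx":0,"ry":0,"rz":0,"hand":0},{"dx":-0.041,"dy":0,"dz":0,"rx":0,"ry":0,"rz":0,"hand":0},{"dx":-0.041,"dy":0,"dz":0,"rx":0,"ry":0,"rz":0,"hand":0},{"dx":-0.041,"dy":0,"dz":0,"rx":0,"ry":0,"rz":0,"hand":0},{"dx":-0.041,"dy":0,"dz":0,"rx":0,"ry":0,"rz":0,"hand":0},{"dx":-0.041,"dy":0,"dz":0,"rx":0,"ry":0,"rz":0,"hand":0},{"dx":-0.041,"dy":0,"dz":0,"rx":0,"ry":0,"rz":0,"hand":0},{"dx":-0.041,"dy":0,"dz":0,"rx":0,"ry":0,"rz":0,"hand":0},{"dx":-0.041,"dy":0,"dz":0,"rx":0,"ry":0,"rz":0,"hand":0},{"dx":-0.036,"dy":0,"dz":0,"rx":0,"ry":0,"rz":0,"hand":0}]'; python3 -c "
from h import *
where()"
```

```text
clock: 1.63
position: [0.5295, 0.1477, 0.2314]
ee_rot: [0.0, 0.433, 0.901, 0.0]
contact_force: [1.2, 1.6, 0.6]
width: 0.0002
gripper_force: 0.0
t1.63 jig [-177.    99.6] z231.4 F jig [-0.5  2.   0.6] w0.0002
```

```bash
python3 -m pendant '[{"dx":0,"dy":0,"dz":0.04,"rx":0,"ry":0,"rz":0,"hand":0},{"dx":0,"dy":0,"dz":0.04,"rx":0,"ry":0,"rz":0,"hand":0},{"dx":0,"dy":0,"dz":0.04,"rx":0,"ry":0,"rz":0,"hand":0},{"dx":0,"dy":0,"dz":0.03,"rx":0,"ry":0,"rz":0,"hand":0},{"dx":0,"dy":0,"dz":0,"rx":0,"ry":0,"rz":0,"hand":0}]'; python3 -c "
from h import *
where()
f=manip.get_image('wrist')['frame'][:,:,::-1]; g=manip.get_image('scene')['frame'][:,:,::-1]
f=cv2.resize(f,(400,300)); g=cv2.resize(g[115:265,170:370],(400,300),interpolation=cv2.INTER_CUBIC)
cv2.imwrite('pics/a1.png',np.hstack([f,g]))"
```

```text
clock: 2.05
position: [0.5231, 0.149, 0.0754]
ee_rot: [-0.006, 0.433, 0.901, -0.004]
contact_force: [-1.2, -0.2, -0.4]
width: 0.0001
gripper_force: 0.0
t2.05 jig [-182.    95.4] z75.4 F jig [-0.6 -1.  -0.4] w0.0001
```

View pics/a1.png

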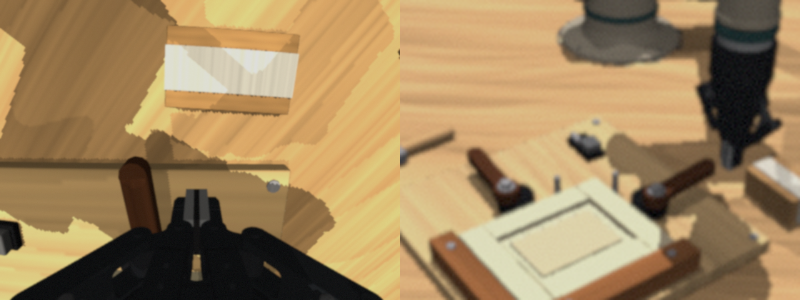

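The finger is well clear on the open side of the end lever, with the arm end at (135,165) and the fingertip at (197,190). I'll go down and push.

```bash
python3 -m pendant '[{"dx":0,"dy":0,"dz":0.033,"rx":0,"ry":0,"rz":0,"hand":0},{"dx":0,"dy":0,"dz":0,"rx":0,"ry":0,"rz":0,"hand":0},{"dx":-0.003,"dy":-0.008,"dz":0,"rx":0,"ry":0,"rz":0,"hand":0},{"dx":0,"dy":-0.008,"dz":0,"rx":0,"ry":0,"rz":0,"hand":0},{"dx":0.001,"dy":-0.0065,"dz":0,"rx":0,"ry":0,"rz":0,"hand":0},{"dx":0.001,"dy":-0.0065,"dz":0,"rx":0,"ry":0,"rz":0,"hand":0},{"dx":0,"dy":-0.007,"dz":0,"rx":0,"ry":0,"rz":0,"hand":0},{"dx":0,"dy":-0.007,"dz":0,"rx":0,"ry":0,"rz":0,"hand":0},{"dx":-0.001,"dy":-0.007,"dz":0,"rx":0,"ry":0,"rz":0,"hand":0},{"dx":-0.001,"dy":-0.007,"dz":0,"rx":0,"ry":0,"rz":0,"hand":0},{"dx":-0.0025,"dy":-0.007,"dz":0,"rx":0,"ry":0,"rz":0,"hand":0},{"dx":-0.0025,"dy":-0.007,"dz":0,"rx":0,"ry":0,"rz":0,"hand":0}]'; python3 -c "
from h import *
where()
print(finger('end',60))"
```

```text
clock: 3.15
position: [0.4782, 0.099, 0.0486]
ee_rot: [0.001, 0.432, 0.902, 0.001]
contact_force: [3.3, 3.0, 1.2]
width: -0.0
gripper_force: 1.7
t3.15 jig [-170.9   29.1] z48.6 F jig [-0.3  4.4  1.2] w-0.0000
[-172.69671709   23.9596321 ]
```

```bash
python3 -m pendant '[{"dx":-0.004,"dy":-0.0065,"dz":0.003,"rx":0,"ry":0,"rz":0,"hand":0},{"dx":-0.004,"dy":-0.0065,"dz":0.003,"rx":0,"ry":0,"rz":0,"hand":0},{"dx":-0.0055,"dy":-0.006,"dz":0,"rx":0,"ry":0,"rz":0,"hand":0},{"dx":-0.0055,"dy":-0.006,"dz":0,"rx":0,"ry":0,"rz":0,"hand":0},{"dx":-0.0065,"dy":-0.005,"dz":0,"rx":0,"ry":0,"rz":0,"hand":0},{"dx":-0.0065,"dy":-0.005,"dz":0,"rx":0,"ry":0,"rz":0,"hand":0},{"dx":0,"dy":0,"dz":0,"rx":0,"ry":0,"rz":0,"hand":0}]'; python3 -c "
from h import *
where()
print(finger('end',90))
f=manip.get_image('wrist')['frame'][:,:,::-1]; g=manip.get_image('scene')['frame'][:,:,::-1]
f=cv2.resize(f,(400,300)); g=cv2.resize(g[115:265,170:370],(400,300),interpolation=cv2.INTER_CUBIC)
cv2.imwrite('pics/a2.png',np.hstack([f,g]))"
```

```text
clock: 3.73
position: [0.4693, 0.051, 0.0416]
ee_rot: [-0.001, 0.433, 0.901, -0.001]
contact_force: [-0.2, 0.1, -0.6]
width: -0.0
gripper_force: 0.0
t3.73 jig [-138.8   -7.7] z41.6 F jig [-0.2 -0.1 -0.6] w-0.0000
[-140.81884742  -10.70574078]
```

View pics/a2.png

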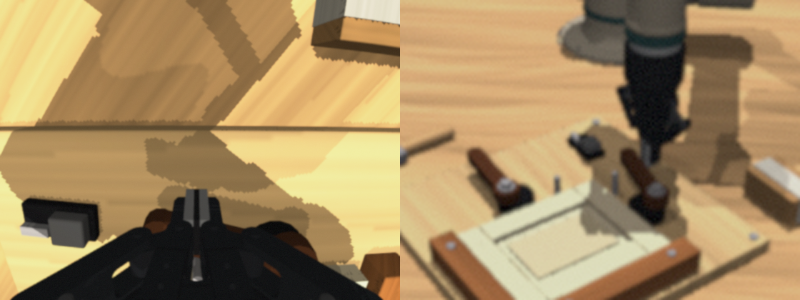

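The end lever has turned to about 90° and is just short of meeting the front. I'll now bring the side lever to the same stage.

```bash
python3 -m pendant '[{"dx":0.02,"dy":0,"dz":0,"rx":0,"ry":0,"rz":0,"hand":0},{"dx":0,"dy":0,"dz":-0.04,"rx":0,"ry":0,"rz":0,"hand":0},{"dx":0,"dy":0,"dz":-0.04,"rx":0,"ry":0,"rz":0,"hand":0},{"dx":0,"dy":-0.022,"dz":0,"rx":0,"ry":0,"rz":0,"hand":0},{"dx":-0.034,"dy":-0.022,"dz":0,"rx":0,"ry":0,"rz":0,"hand":0},{"dx":-0.034,"dy":-0.022,"dz":0,"rx":0,"ry":0,"rz":0,"hand":0},{"dx":-0.034,"dy":-0.022,"dz":0,"rx":0,"ry":0,"rz":0,"hand":0},{"dx":-0.034,"dy":-0.022,"dz":0,"rx":0,"ry":0,"rz":0,"hand":0},{"dx":-0.034,"dy":-0.022,"dz":0,"rx":0,"ry":0,"rz":0,"hand":0},{"dx":-0.034,"dy":0,"dz":0,"rx":0,"ry":0,"rz":0,"hand":0},{"dx":-0.034,"dy":0,"dz":0,"rx":0,"ry":0,"rz":0,"hand":0},{"dx":0,"dy":0,"dz":0,"rx":0,"ry":0,"rz":0,"hand":0}]'; python3 -c "
from h import *
where()"
```

```text
clock: 4.83
position: [0.5081, -0.2063, 0.1221]
ee_rot: [0.003, 0.434, 0.901, -0.001]
contact_force: [0.4, 0.3, 0.0]
width: -0.0004
gripper_force: 0.0
t4.83 jig [  86.5 -137.9] z122.1 F jig [0.  0.5 0. ] w-0.0004
```

```bash
python3 -m pendant '[{"dx":0,"dy":0,"dz":0.04,"rx":0,"ry":0,"rz":0,"hand":0},{"dx":0,"dy":0,"dz":0.04,"rx":0,"ry":0,"rz":0,"hand":0},{"dx":0,"dy":0,"dz":0,"rx":0,"ry":0,"rz":0,"hand":0},{"dx":0.009,"dy":0.001,"dz":0,"rx":0,"ry":0,"rz":0,"hand":0},{"dx":0.009,"dy":0.001,"dz":0,"rx":0,"ry":0,"rz":0,"hand":0},{"dx":0.0065,"dy":-0.001,"dz":0,"rx":0,"ry":0,"rz":0,"hand":0},{"dx":0.0065,"dy":-0.001,"dz":0,"rx":0,"ry":0,"rz":0,"hand":0},{"dx":0.0065,"dy":0,"dz":0,"rx":0,"ry":0,"rz":0,"hand":0},{"dx":0.0065,"dy":0,"dz":0,"rx":0,"ry":0,"rz":0,"hand":0},{"dx":0.007,"dy":0.001,"dz":0,"rx":0,"ry":0,"rz":0,"hand":0},{"dx":0.007,"dy":0.001,"dz":0,"rx":0,"ry":0,"rz":0,"hand":0},{"dx":0,"dy":0,"dz":0,"rx":0,"ry":0,"rz":0,"hand":0}]'; python3 -c "
from h import *
where()
print(finger('side',50))"
```

```text
clock: 5.83
position: [0.4679, -0.1523, 0.0425]
ee_rot: [-0.001, 0.432, 0.902, 0.0]
contact_force: [0.4, -0.7, 0.8]
width: -0.0001
gripper_force: 0.8
t5.83 jig [  19.2 -135.6] z42.5 F jig [ 0.8 -0.1  0.8] w-0.0001
[  27.31843987 -137.38016772]
```

```bash
python3 -m pendant '[{"dx":0.005,"dy":0.003,"dz":0,"rx":0,"ry":0,"rz":0,"hand":0},{"dx":0.0065,"dy":0.0035,"dz":0,"rx":0,"ry":0,"rz":0,"hand":0},{"dx":0.0065,"dy":0.0035,"dz":0,"rx":0,"ry":0,"rz":0,"hand":0},{"dx":0.006,"dy":0.005,"dz":0,"rx":0,"ry":0,"rz":0,"hand":0},{"dx":0.006,"dy":0.005,"dz":0,"rx":0,"ry":0,"rz":0,"hand":0},{"dx":0.005,"dy":0.006,"dz":0,"rx":0,"ry":0,"rz":0,"hand":0},{"dx":0.005,"dy":0.006,"dz":0,"rx":0,"ry":0,"rz":0,"hand":0},{"dx":0,"dy":0,"dz":0,"rx":0,"ry":0,"rz":0,"hand":0}]'; python3 -c "
from h import *
where()
print(finger('side',90))
f=manip.get_image('wrist')['frame'][:,:,::-1]; g=manip.get_image('scene')['frame'][:,:,::-1]
f=cv2.resize(f,(400,300)); g=cv2.resize(g[115:265,170:370],(400,300),interpolation=cv2.INTER_CUBIC)
cv2.imwrite('pics/a3.png',np.hstack([f,g]))"
```

```text
clock: 6.5
position: [0.4686, -0.1003, 0.042]
ee_rot: [-0.001, 0.432, 0.902, 0.0]
contact_force: [0.7, -0.3, 0.5]
width: -0.0003
gripper_force: 0.2
t6.50 jig [ -21.1 -102.7] z42.0 F jig [0.6 0.4 0.5] w-0.0003
[ -20.06519633 -103.20939187]
```

View pics/a3.png

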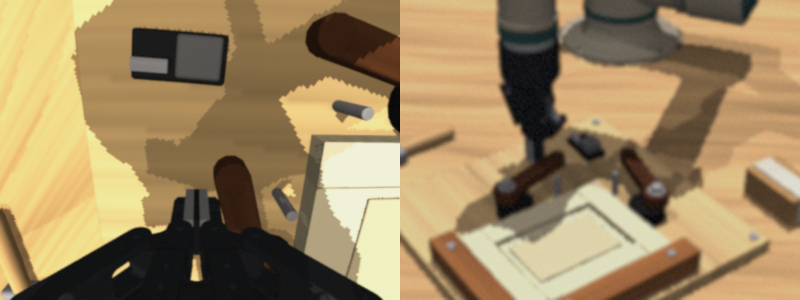

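Side lever is also near 90°, and both pins are still ahead of the arms. I'll push the side lever on to its stop in small steps.

```bash
python3 -m pendant '[{"dx":0.002,"dy":0.003,"dz":0,"rx":0,"ry":0,"rz":0,"hand":0},{"dx":0.002,"dy":0.003,"dz":0,"rx":0,"ry":0,"rz":0,"hand":0},{"dx":0.001,"dy":0.003,"dz":0,"rx":0,"ry":0,"rz":0,"hand":0},{"dx":0.001,"dy":0.003,"dz":0,"rx":0,"ry":0,"rz":0,"hand":0},{"dx":0.001,"dy":0.003,"dz":0,"rx":0,"ry":0,"rz":0,"hand":0},{"dx":0.001,"dy":0.003,"dz":0,"rx":0,"ry":0,"rz":0,"hand":0},{"dx":0,"dy":0,"dz":0,"rx":0,"ry":0,"rz":0,"hand":0}]'; python3 -c "
from h import *
where()
print(finger('side',105))"
```

```text
clock: 7.18
position: [0.4785, -0.0844, 0.0423]
ee_rot: [-0.0, 0.432, 0.902, 0.0]
contact_force: [-0.6, -1.7, -0.5]
width: 0.0003
gripper_force: 0.9
t7.18 jig [-27.3 -85. ] z42.3 F jig [ 1.  -1.5 -0.5] w0.0003
[-30.  -81.1]
```

```bash
python3 -m pendant '[{"dx":0.0005,"dy":0.002,"dz":0,"rx":0,"ry":0,"rz":0,"hand":0},{"dx":0.0005,"dy":0.002,"dz":0,"rx":0,"ry":0,"rz":0,"hand":0},{"dx":0,"dy":0.001,"dz":0,"rx":0,"ry":0,"rz":0,"hand":0},{"dx":0,"dy":0,"dz":0,"rx":0,"ry":0,"rz":0,"hand":0},{"dx":0,"dy":0,"dz":0,"rx":0,"ry":0,"rz":0,"hand":0}]'; python3 -c "
from h import *
where()"
python3 -m pendant '[{"dx":0,"dy":0.002,"dz":0,"rx":0,"ry":0,"rz":0,"hand":0},{"dx":0,"dy":0,"dz":0,"rx":0,"ry":0,"rz":0,"hand":0}]'; python3 -c "
from h import *
where()"
```

```text
clock: 7.6
position: [0.4808, -0.0816, 0.0422]
ee_rot: [-0.0, 0.432, 0.902, -0.001]
contact_force: [-2.6, -6.2, 0.1]
width: 0.0001
gripper_force: 3.1
t7.60 jig [-28.  -81.5] z42.2 F jig [ 3.2 -5.9  0.1] w0.0001
clock: 7.77
position: [0.481, -0.0814, 0.0422]
ee_rot: [-0.001, 0.431, 0.902, -0.003]
contact_force: [-6.1, -10.7, 2.1]
width: 0.0002
gripper_force: 5.8
t7.77 jig [-28.1 -81.2] z42.2 F jig [  4.5 -11.4   2.1] w0.0002
```

```bash
for i in 1 2; do python3 -m pendant '[{"dx":0,"dy":0.003,"dz":0,"rx":0,"ry":0,"rz":0,"hand":0},{"dx":0,"dy":0,"dz":0,"rx":0,"ry":0,"rz":0,"hand":0},{"dx":0,"dy":0,"dz":0,"rx":0,"ry":0,"rz":0,"hand":0}]' >/dev/null; python3 -c "
from h import *
where()"; done
```

```text
t8.02 jig [-28.1 -80.9] z42.1 F jig [  6.7 -18.9   5.4] w-0.0001
t8.27 jig [-28.2 -80.5] z42.1 F jig [  8.6 -27.2   7.2] w-0.0004
```

The side lever is on its stop: it gave no further travel at 27 N. I'll back off and finish the end lever.

```bash
python3 -m pendant '[{"dx":0,"dy":-0.02,"dz":0,"rx":0,"ry":0,"rz":0,"hand":0},{"dx":0,"dy":-0.02,"dz":0,"rx":0,"ry":0,"rz":0,"hand":0},{"dx":0,"dy":0,"dz":-0.04,"rx":0,"ry":0,"rz":0,"hand":0},{"dx":0,"dy":0,"dz":-0.04,"rx":0,"ry":0,"rz":0,"hand":0},{"dx":0.034,"dy":0.026,"dz":0,"rx":0,"ry":0,"rz":0,"hand":0},{"dx":0.034,"dy":0.026,"dz":0,"rx":0,"ry":0,"rz":0,"hand":0},{"dx":0.034,"dy":0.026,"dz":0,"rx":0,"ry":0,"rz":0,"hand":0},{"dx":0.034,"dy":0.026,"dz":0,"rx":0,"ry":0,"rz":0,"hand":0},{"dx":0,"dy":0,"dz":0,"rx":0,"ry":0,"rz":0,"hand":0}]'; python3 -c "
from h import *
where()"
```

```text
clock: 9.02
position: [0.4514, 0.0732, 0.1226]
ee_rot: [-0.001, 0.43, 0.903, 0.003]
contact_force: [-0.0, -0.1, 0.2]
width: 0.0002
gripper_force: 0.0
t9.02 jig [-167.4   -7.9] z122.6 F jig [ 0.1 -0.1  0.2] w0.0002
```

```bash
python3 -m pendant '[{"dx":0,"dy":0,"dz":0.04,"rx":0,"ry":0,"rz":0,"hand":0},{"dx":0,"dy":0,"dz":0.04,"rx":0,"ry":0,"rz":0,"hand":0},{"dx":-0.008,"dy":-0.002,"dz":0,"rx":0,"ry":0,"rz":0,"hand":0},{"dx":-0.008,"dy":-0.002,"dz":0,"rx":0,"ry":0,"rz":0,"hand":0},{"dx":-0.008,"dy":-0.001,"dz":0,"rx":0,"ry":0,"rz":0,"hand":0},{"dx":-0.004,"dy":-0.001,"dz":0,"rx":0,"ry":0,"rz":0,"hand":0},{"dx":-0.004,"dy":-0.001,"dz":0,"rx":0,"ry":0,"rz":0,"hand":0},{"dx":-0.004,"dy":-0.001,"dz":0,"rx":0,"ry":0,"rz":0,"hand":0},{"dx":-0.004,"dy":-0.001,"dz":0,"rx":0,"ry":0,"rz":0,"hand":0},{"dx":-0.004,"dy":-0.001,"dz":0,"rx":0,"ry":0,"rz":0,"hand":0},{"dx":-0.003,"dy":-0.001,"dz":0,"rx":0,"ry":0,"rz":0,"hand":0},{"dx":0,"dy":0,"dz":0,"rx":0,"ry":0,"rz":0,"hand":0}]'; python3 -c "
from h import *
where()"
```

```text
clock: 10.02
position: [0.4724, 0.0265, 0.0433]
ee_rot: [-0.003, 0.435, 0.9, 0.004]
contact_force: [-4.3, 20.9, 8.0]
width: 0.0001
gripper_force: 9.2
t10.02 jig [-117.8  -20.6] z43.3 F jig [-19.1   9.7   8. ] w0.0001
```

```bash
for i in 1 2; do python3 -m pendant '[{"dx":-0.002,"dy":0,"dz":0,"rx":0,"ry":0,"rz":0,"hand":0},{"dx":0,"dy":0,"dz":0,"rx":0,"ry":0,"rz":0,"hand":0},{"dx":0,"dy":0,"dz":0,"rx":0,"ry":0,"rz":0,"hand":0}]' >/dev/null; python3 -c "
from h import *
where()"; done
```

```text
t10.27 jig [-117.7  -20.6] z43.2 F jig [-22.5  10.6  10.2] w0.0004
t10.52 jig [-117.6  -20.7] z43.2 F jig [-27.1  11.9  12.3] w0.0001
```

```bash
python3 -m pendant '[{"dx":0.02,"dy":0,"dz":0,"rx":0,"ry":0,"rz":0,"hand":0},{"dx":0.02,"dy":0,"dz":0,"rx":0,"ry":0,"rz":0,"hand":0},{"dx":0,"dy":0,"dz":-0.04,"rx":0,"ry":0,"rz":0,"hand":0},{"dx":0,"dy":0,"dz":-0.04,"rx":0,"ry":0,"rz":0,"hand":0},{"dx":0,"dy":0,"dz":-0.04,"rx":0,"ry":0,"rz":0,"hand":0},{"dx":0,"dy":0,"dz":-0.04,"rx":0,"ry":0,"rz":0,"hand":0},{"dx":0.04,"dy":0,"dz":0,"rx":0,"ry":0,"rz":0,"hand":0},{"dx":0.04,"dy":0,"dz":0,"rx":0,"ry":0,"rz":0,"hand":0},{"dx":0.04,"dy":0,"dz":0,"rx":0,"ry":0,"rz":0,"hand":0},{"dx":0.04,"dy":0,"dz":0,"rx":0,"ry":0,"rz":0,"hand":0},{"dx":0.04,"dy":0,"dz":0,"rx":0,"ry":0,"rz":0,"hand":0},{"dx":0.04,"dy":0,"dz":0,"rx":0,"ry":0,"rz":0,"hand":0}]'; python3 -c "
from h import *
where()
f=manip.get_image('top')['frame'][:,:,::-1]; g=manip.get_image('scene')['frame'][:,:,::-1]
cv2.imwrite('pics/topd.png',cv2.resize(f[108:298,195:395],None,fx=3.15,fy=3.15,interpolation=cv2.INTER_CUBIC))
cv2.imwrite('pics/scened.png',cv2.resize(g[165:310,150:365],None,fx=3.6,fy=3.6,interpolation=cv2.INTER_CUBIC))"
```

```text
clock: 11.52
position: [0.301, 0.2382, 0.2035]
ee_rot: [0.002, 0.433, 0.901, 0.001]
contact_force: [0.7, 1.5, 0.2]
width: 0.0001
gripper_force: 0.0
t11.52 jig [-390.1  -22.6] z203.5 F jig [-0.7  1.4  0.2] w0.0001
```

View pics/topd.png

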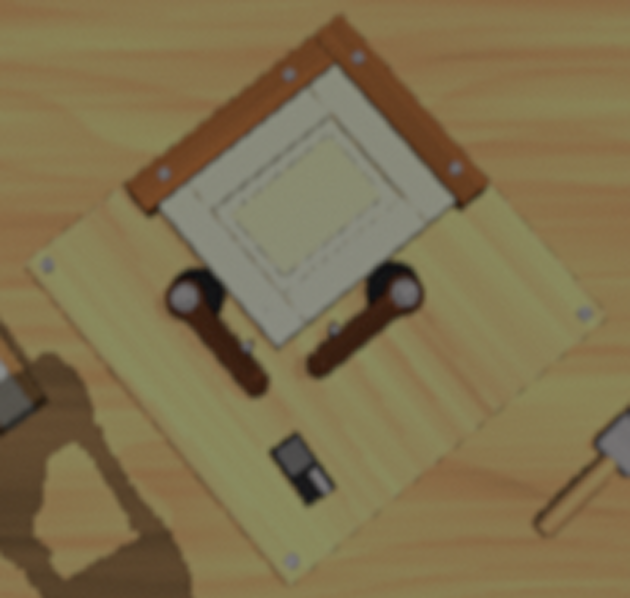

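View pics/scened.png

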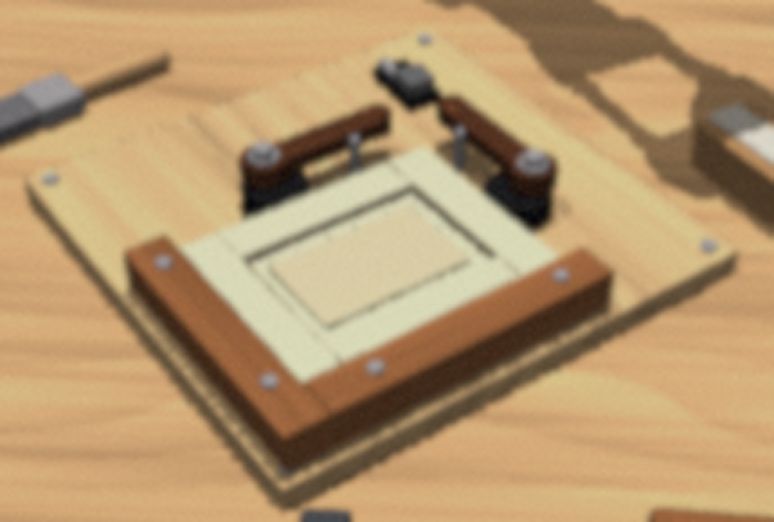

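Both arms lie along the drawer front's edges, with their ends at (257,385) and (318,368) beside the pins. The front shows no gap at either fence, and the clip, staples and brush haven't moved. I'll hand it in.

```bash
python3 -m pendant '[{"dx":0,"dy":0,"dz":0,"rx":0,"ry":0,"rz":0,"hand":0},{"dx":0,"dy":0,"dz":0,"rx":0,"ry":0,"rz":0,"hand":0}]' >/dev/null; python3 -c "
from rig import manip
print(manip.sign_off())"
```

```text
the job is handed in; nothing more can be done
None
```

Job handed in after about 12 s: I pushed both cam levers until they stopped moving at about 27 N, the pictures show the drawer front against both fences with no gap, and the hand is clear.

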